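# Lay the evidence carton down for its photograph

## Robot

A 7-joint arm with a two-finger parallel gripper is mounted at the origin on the work surface. World frame = base frame: x ahead of the robot, y to its left, z up, the work surface at z = 0. Lengths are in m, angles in rad, forces in N, time in s.
With the tool pointing down it reaches from about 0.35 to 0.9 m from the base axis. Payload 7.2 kg.
Tool frame: the origin (TCP) lies between the finger pads; the fingertips stand manip.tcp_to_tips ahead of it and the grasp point (between the pads) lies 8 mm behind it (manip.tcp_to_tips is the distance from the TCP to the fingertips, in m); z points along the fingers, y is the line along which they close (so a half turn about z gives the same grasp; the last joint's range is limited). The gripper opens to 88 mm and grips with 3 to 60 N. Pads are 20 mm wide; open, the fingers measure 115 mm over their backs; the gripper's body (75 mm by 178 mm) begins 61 mm behind the grasp point.
Start: joints at [-0.068, 0.411, -0.013, 1.596, 0.006, 1.134, -0.082], TCP at [0.625, -0, 0.234] pointing down, gripper open.
Joint ranges: [-2.95, 2.95], [-0.29, 1.99], [-1.47, 1.44], [0.14, 2.54], [-1.03, 4.17], [0.13, 1.85], [-2.86, 2.86]. Speed limits (rad/s): [2.39, 2.39, 3.01, 3.01, 3.14, 3.14, 3.14].

## Interface

Orientations are given as a unit quaternion [x, y, z, w].
In Python, from rig import read_state, imaging, job, manip gives the robot as it stands. The module is installed in compiled form; this text tells all that it offers.
- The arm moves only by the tool apply_moves, never from a script. Its argument "commands" is a list of rows, each an object of numbers: "tx", "ty", "tz": the shift along the tool's x, y, z in m; "wx", "wy", "wz": the turn, a rotation vector about the tool's x, y, z in degrees; "gripper": the closure, from 0 (fully open) to 1 (shut). In form: [{"tx": .., "ty": .., "tz": .., "wx": .., "wy": .., "wz": .., "gripper": ..}, ...]. A call has exactly 5 rows; each row shifts and turns the commanded pose from where the row before left it, along the tool's axes as they then stand; what a row does not reach is not made up. A row lasts 1/12 s, in which the tool goes at most 41.7 mm and 7.16 degrees, less where a joint would pass 70% of its speed; a pose out of reach is approached as far as the arm can. A call with a gripper value outside its range is refused whole. The fingers move at their own pace and stop on an object; the grip force is fixed at half the most. Time passes only in rows, so rows that do not move let the fingers close, or fill a call up. It gives the time, the measured TCP pose, the force, the opening and the grip force at its end, in the units of the state.
- read_state(): the state, without advancing time (a new reading comes with each control period).
- imaging.grab_frame(name): name is "scene" or "side" or "wrist"; returns a dict with "frame" (420x560x3 uint8, red, green, blue), "range_z" (420x560 float32, m along the optical axis (not along the pixel's ray), 0 where there is no reading), "intrinsics" (3x3 intrinsics, pixels), "rvec" (rotation vector, rad) and "tvec" (3), from world to camera coordinates, as OpenCV has them. Camera axes: x right, y down, z forward; pixel columns grow to the right and rows downward; lengths in m; the calibration is good to about 2 mm. A picture is of the moment at which its call begins.
- job.close_job(): hands the job in; it is judged then, once.
The state is a dict: "time": time; "q": joint angles; "dq": joint speeds; "tau": joint torques, N m; "position": TCP position; "eef_rot": TCP orientation; "contact_force": force on the tool from outside, world axes, zero at the start; "moment": the same for the moment, N m; "opening": finger opening in m; "grip_force": force on a finger pad.
Only numpy, scipy, OpenCV 4.12 (cv2) and the standard library are available. Lean on these libraries where they do the work, as an engineer would, in place of code of your own. Each camera call takes 0.05 s, during which the arm holds its last target. There are 200 camera calls.

## Task

Without gripping or lifting it, push over the small cardboard carton that stands on end on the grey photo board, so that it lies flat on the board with its pasted paper label, which now faces the robot, facing up. Then push it along the board, still lying flat, until it is snug and square in the corner, with its top end against the far stop and its long side against the side stop. Leave the bottle, the loupe and the metal cup where they are.

Things in the scene. Friction and masses are not known exactly. Their poses are not given: they have to be found in the camera images.
- carton: cardboard box 50 x 90 x 130 mm (own x, y, z), about 0.25 kg, standing on its 50 x 90 end on the board. Origin: centre of that end. Own z points to its top end, own x from the face with the white paper label (66 mm wide, towards the robot, folded 25 mm over the top) to the back. Pushed on the upper third of that face it tips, not slides, and falls by itself past 21 degrees of lean
- carton_center (a point): centre of the carton, 65 mm along own z from its origin; 77 mm above the counter as it stands, 37 mm as it lies on the board. Lying label up, the carton's own x points straight down and own z away from the robot
- carton_top (a point): centre of the carton's top end, 130 mm along own z from its origin. Lying, the carton slides along the board under a level push of about 2 to 6 N
- photo_board: grey plastic board fixed to the counter, 290 (own x) x 280 (y) x 12 mm, from x = -167 to 123 mm. Origin at counter level, own x pointing away from the robot (turned up to 0.3 rad). The far stop, an aluminium bar fixed on it, runs along y over its whole width; its near face is at x = 100 mm, its top 32 mm above the counter (20 mm above the board)
- side_stop: aluminium bar fixed on the board, 160 mm (along the board's x) x 12 mm x 20 mm high, running up to the far stop. Origin: centre of its underside. It is either at the left (board y = +116 mm) or at the right edge (y = -116 mm); the face towards the middle of the board is 6 mm from its origin
- scale_strip: flat white scale with black checks, 160 x 18 x 4 mm, fixed on the board at the edge without the side stop. Origin: centre of its underside. Not a stop
- reagent_bottle: bystander: amber bottle, 42 mm across, 85 mm high, standing on the counter beside the board; origin at the centre of its underside
- loupe: bystander: black loupe, 42 mm across, 45 mm high, standing beside the board; origin at the centre of its underside
- powder_jar: bystander: open metal cup, 56 mm across, 50 mm high, standing beside the board; origin at the centre of its underside
There are look-alikes about, which are no part of the job. Several things have the shape of the carton; the one meant has the colours described above.

How it is judged:
On the way:
1. the carton has been tipped over and lies flat on the board, label up (angle between carton's own x axis and vertical above 3.05 rad and height (world z) of carton_center below 0.043 m and x of carton_center in the frame of photo_board between -0.15 and 0.11 m and y of carton_center in the frame of photo_board between -0.11 and 0.11 m), for 0.2 s.
At the end, for the whole second after the job is handed in: the carton lies flat on the board, label up and at rest, its top end within 5 mm of the far stop, its long side within 5 mm of the side stop, and square to the board within 0.06 rad (angle between carton's own x axis and vertical above 3.05 rad and height (world z) of carton_center below 0.043 m and linear speed of carton below 0.02 m/s and angular speed of carton below 0.1 rad/s and x of carton_top in the frame of photo_board between 0.095 and 0.105 m and angle between the z axis of carton and the x axis of photo_board, either way round below 0.06 rad and y of carton_center in the frame of side_stop between -0.056 and 0.056 m and y of carton_center in the frame of photo_board between -0.08 and 0.08 m); the robot touches nothing.
It fails at once if the carton is lifted (its centre rises 12 mm or more above what tipping it on its edge needs, or 18 mm above where it lies) (height (world z) of carton_center above 0.094 m or (angle between carton's own x axis and vertical above 2.4 rad and height (world z) of carton_center above 0.088 m) or (angle between carton's own x axis and vertical above 2.9 rad and height (world z) of carton_center above 0.064 m) or (angle between carton's own x axis and vertical above 3.05 rad and height (world z) of carton_center above 0.055 m)).
It fails at once if a bystander is moved more than 15 mm (distance of any of reagent_bottle, loupe, powder_jar from where it was at the start of the episode above 0.015 m).
It also fails if it takes over 61 s, if anything falls off the work surface, if the arm or the gripper's body presses on something with over 40 N, if the wrist force passes 120 N, or if a joint passes its speed limit or range.

## Working session

There is one attempt and no reset: what is moved stays moved. The work goes in short steps, Python scripts to look and compute and a tool call to move; the robot and the scene stay as the last step left them, time stands still between calls to the robot, and variables do not carry over. Pictures are saved under pics/ and viewed, at most 10 in all, crops included, and the job is handed in when it is done.

Besides the shell and the picture viewer there is one more tool, called after "Call:" as a command line: name --argument value ..., lists and objects as JSON in quotes. apply_moves: Moves the arm, as the interface text tells. Its arguments: {"type":"object","properties":{"commands":{"type":"array","items":{"type":"object","properties":{"tx":{"type":"number"},"ty":{"type":"number"},"tz":{"type":"number"},"wx":{"type":"number"},"wy":{"type":"number"},"wz":{"type":"number"},"gripper":{"type":"number"}}}}},"required":["commands"]}

```bash
mkdir -p pics
cat > h.py <<'E'
import numpy as np, cv2
from rig import read_state, imaging, job, manip
def grab(n):
    d=imaging.grab_frame(n); R=cv2.Rodrigues(np.array(d["rvec"],float))[0]; t=np.array(d["tvec"],float).ravel()
    K=np.array(d["intrinsics"]); z=d["range_z"]; v,u=np.mgrid[:z.shape[0],:z.shape[1]]
    P=np.stack([(u-K[0,2])/K[0,0]*z,(v-K[1,2])/K[1,1]*z,z],-1)
    W=(P-t)@R; W[z==0]=np.nan
    return d["frame"],W
def save(n,f,s=1.4):
    cv2.imwrite(n,cv2.resize(f[...,::-1],None,fx=s,fy=s))
E
python3 - <<'E'
from h import *
print(read_state(),manip.tcp_to_tips)
for n in("scene","side"):
    f,W=grab(n); np.savez(n,f=f,W=W)
    save(f"pics/{n}0.png",f)
E
```

```text
{'time': 0.0, 'q': array([-0.06821916,  0.41189378, -0.01268618,  1.59704626,  0.0055905 ,
        1.13428309, -0.08222389]), 'dq': array([-0.0015189 ,  0.00131431,  0.00079098, -0.00061032,  0.00167501,
       -0.0011646 ,  0.00146822]), 'tau': array([-2.92756195e-04, -5.87956166e+01,  6.41712137e-01, -2.91074431e+01,
       -5.37758670e-02,  1.83686998e-02,  1.53371734e-04]), 'position': array([ 6.24513235e-01, -4.13539194e-05,  2.32812105e-01]), 'eef_rot': array([ 7.07109311e-01,  7.07103802e-01, -6.03040909e-04, -5.21861598e-04]), 'contact_force': array([-0.26509354,  0.30059193, -0.1142057 ]), 'moment': array([-0.04260415,  0.02192471, -0.03809939]), 'grip_force': 0.0, 'opening': 0.08773731143782428} 0.011
```

View pics/scene0.png

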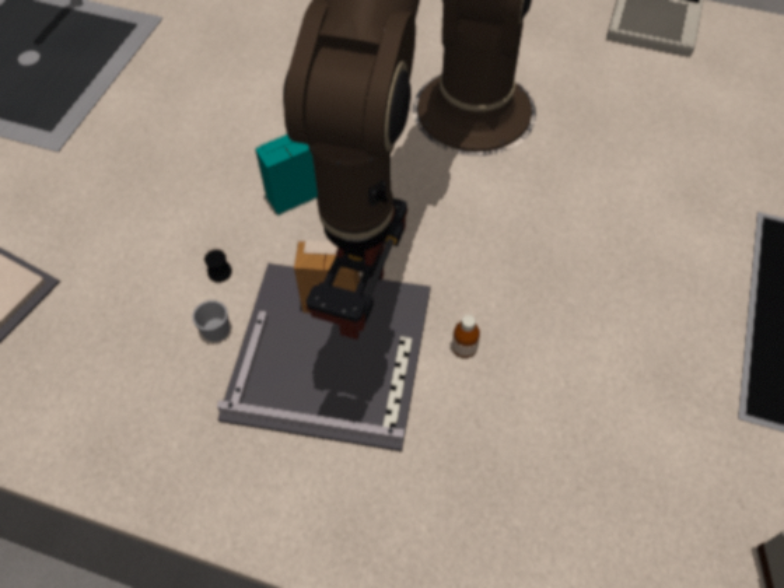

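View pics/side0.png

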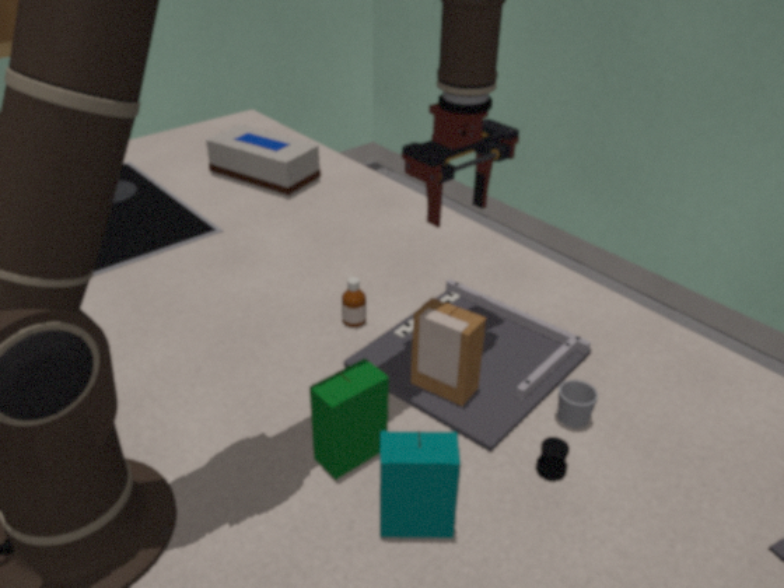

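The carton (tan) stands near the board's near edge, centred at about (447,350) in the side view. The side stop is at robot-right, with its ends at about (522,388) and (575,342) there, and the far stop is at the bottom of the scene view, from (222,410) to (405,437). The green and teal decoys stand between the robot and the board.

Run:
```python
from h import *
def at(n,pts,s=1.4):
    W=np.load(n+".npz")["W"]
    for u,v in pts:
        a,b=int(u/s),int(v/s); print(n,(u,v),np.nanmedian(W[b-1:b+2,a-1:a+2].reshape(-1,3),0).round(4))
at("scene",[(268,266),(428,288),(226,408),(400,432),(263,317),(239,403),(405,342),(388,425),(467,325),(212,310),(214,258),(308,249)])
at("side",[(346,362),(490,445),(588,348),(452,286),(525,385),(573,342),(577,385),(553,445),(354,285)])
for n in("scene","side"):
    d=np.load(n+".npz");f,W=d["f"],d["W"]; h=cv2.cvtColor(f,cv2.COLOR_RGB2HSV)
    # things above board height, in region, not robot
    m=(W[...,2]>.135)&(W[...,2]<.146)&(W[...,0]>.3)&(W[...,0]<.75)&(abs(W[...,1])<.3)
    p=W[m]; print(n,"top pts",len(p))
    if len(p)>5: print(p[:,:2].min(0),p[:,:2].max(0),cv2.minAreaRect((p[:,:2]*1000).astype(np.float32)))
    for name,lo,hi in(("green",50,75),("teal",80,100)):
        mm=(h[...,0]>=lo)&(h[...,0]<=hi)&(h[...,1]>150)&(W[...,2]>.01)&(W[...,0]<.8)
        if mm.sum()>50:
            p=W[mm]; print(name,mm.sum(),np.percentile(p,[2,98],axis=0).round(3).tolist())
    m=(W[...,2]>.02)&(W[...,2]<.13)&(h[...,0]>8)&(h[...,0]<25)&(W[...,0]>.4)&(W[...,0]<.75)&(abs(W[...,1])<.13)&(h[...,2]>70)
    p=W[m]
    print("carton faces",len(p),np.percentile(p,[2,98],axis=0).round(3).tolist())
```

```text
scene (268, 266) [ 0.4831 -0.2329  0.011 ]
scene (428, 288) [0.4395 0.0353 0.012 ]
scene (226, 408) [ 0.7485 -0.1806  0.0299]
scene (400, 432) [0.7018 0.074  0.0309]
scene (263, 317) [ 0.5875 -0.1943  0.0303]
scene (239, 403) [ 0.7338 -0.1671  0.0332]
scene (405, 342) [0.5514 0.0336 0.0156]
scene (388, 425) [0.6926 0.0537 0.0174]
scene (467, 325) [0.5303 0.1237 0.0833]
scene (212, 310) [ 0.5999 -0.2767  0.0292]
scene (214, 258) [ 0.5156 -0.3117  0.0449]
scene (308, 249) [ 0.5105 -0.1332  0.1423]
side (346, 362) [0.4371 0.0379 0.012 ]
side (490, 445) [ 0.4778 -0.2295  0.0114]
side (588, 348) [ 0.7445 -0.1924  0.0228]
side (452, 286) [0.6992 0.0716 0.028 ]
side (525, 385) [ 0.5897 -0.1932  0.0315]
side (573, 342) [ 0.7286 -0.1734  0.0313]
side (577, 385) [ 0.6377 -0.2488  0.0417]
side (553, 445) [ 0.5153 -0.3022  0.0449]
side (354, 285) [0.5161 0.1188 0.0831]
scene top pts 611
[ 0.30085085 -0.27143858] [ 0.55162469 -0.05495452] ((431.6078186035156, -179.88565063476562), (307.4207763671875, 81.91848754882812), 37.22506332397461)
teal 1660 [[0.307, -0.288, 0.015], [0.372, -0.212, 0.135]]
carton faces 466 [[0.517, -0.129, 0.021], [0.55, 0.129, 0.128]]
side top pts 803
[ 0.47861348 -0.15150681] [ 0.54973228 -0.05330257] ((514.2733154296875, -102.4066390991211), (55.02351760864258, 91.53874206542969), 14.057751655578613)
green 3253 [[0.283, -0.139, 0.014], [0.367, -0.093, 0.132]]
teal 3802 [[0.274, -0.297, 0.014], [0.354, -0.218, 0.132]]
carton faces 1552 [[0.48, -0.128, 0.022], [0.531, 0.126, 0.128]]
```

Run:
```python
from h import *
for n in("scene","side"):
    W=np.load(n+".npz")["W"]
    # far & side stop top points
    m=(W[...,2]>.027)&(W[...,2]<.037)&(W[...,0]>.5)&(W[...,0]<.78)&(W[...,1]>-.23)&(W[...,1]<.11)
    p=W[m][:,:2]; 
    for y in(.16,):
        c=np.array([.615,-.072]); R=np.array([[np.cos(y),np.sin(y)],[-np.sin(y),np.cos(y)]])
        b=(p-c)@R.T
        far=b[(b[:,0]>.08)&(b[:,0]<.14)&(abs(b[:,1])<.14)]; sd=b[(b[:,1]<-.09)&(b[:,1]>-.14)&(b[:,0]<.09)&(b[:,0]>-.06)]
        print(n,len(far),len(sd))
        for q,i in((far,1),(sd,0)):
            l=cv2.fitLine(q.astype(np.float32),cv2.DIST_HUBER,0,.01,.01).ravel(); print("line",l.round(4), "world yaw",np.arctan(-l[0]/l[1] if i else l[1]/l[0])+y, np.percentile(q,[3,50,97],axis=0).round(4).tolist())
    # carton top/front in side
    if n=="side":
        m=(W[...,2]>.04)&(W[...,2]<.125)&(W[...,0]>.45)&(W[...,0]<.54)&(W[...,1]<-.05)&(W[...,1]>-.16)
        h=W[m]
        # label face normals: RANSAC-free: points with front face -> fit direction by residual
        a=.245;best=[]
        for a in np.arange(0,.45,.01):
            s=h[:,:2]@[np.cos(a),np.sin(a)]; hist=np.histogram(s,bins=np.arange(.3,.7,.003))[0]; best.append((hist.max(),round(a,2)))
        print(sorted(best)[-4:])
```

```text
scene 900 365
line [ 0.0142  0.9999  0.1116 -0.0178] world yaw 0.14575274 [[0.0898, -0.1312], [0.1116, -0.0113], [0.1182, 0.1291]]
line [ 1.     -0.0064  0.0192 -0.1169] world yaw 0.15356246 [[-0.0505, -0.1232], [0.0201, -0.1167], [0.0859, -0.1113]]
side 529 295
line [ 0.0162  0.9999  0.107  -0.0144] world yaw 0.14376779 [[0.0896, -0.1319], [0.1073, -0.0217], [0.1165, 0.1285]]
line [ 1.     -0.0079  0.0087 -0.116 ] world yaw 0.1520703 [[-0.0549, -0.1212], [0.0103, -0.116], [0.0849, -0.1092]]
[(np.int64(848), np.float64(0.24)), (np.int64(867), np.float64(0.29)), (np.int64(878), np.float64(0.26)), (np.int64(969), np.float64(0.25))]
```

Call:
apply_moves --commands '[{"wz":7,"gripper":0.43},{"wz":7,"gripper":0.43},{"wz":7,"gripper":0.43},{"wz":7,"gripper":0.43},{"wz":7,"gripper":0.43}]'

```text
invalid input
```

Call:
apply_moves --commands '[{"wz":7,"gripper":0.43},{"wz":7,"gripper":0.43},{"wz":7,"gripper":0.43},{"wz":7,"gripper":0.43},{"wz":7,"gripper":0.43}]'

```text
invalid input
```

Call:
apply_moves --commands '[{"wz":6,"gripper":0.43},{"tx":-0.038,"ty":0.0133,"gripper":0.43},{"tx":-0.038,"ty":0.0133,"gripper":0.43},{"tx":-0.038,"ty":0.0133,"gripper":0.43},{"tx":-0.038,"ty":0.0133,"gripper":0.43}]'

```text
invalid input
```

Call:
apply_moves --commands '[{"tx":-0.036,"ty":0.0133,"gripper":0.43},{"tx":-0.019,"ty":0.0067,"gripper":0.43},{"gripper":0.43},{"gripper":0.43},{"gripper":0.43}]'

```text
invalid input
```

Call:
apply_moves --commands '[{"tx":0,"ty":0,"tz":0,"wx":0,"wy":0,"wz":7,"gripper":0.43},{"tx":0,"ty":0,"tz":0,"wx":0,"wy":0,"wz":7,"gripper":0.43},{"tx":0,"ty":0,"tz":0,"wx":0,"wy":0,"wz":7,"gripper":0.43},{"tx":0,"ty":0,"tz":0,"wx":0,"wy":0,"wz":7,"gripper":0.43},{"tx":0,"ty":0,"tz":0,"wx":0,"wy":0,"wz":7,"gripper":0.43}]'

```text
time: 0.52
position: [0.6247, -0.0, 0.2332]
eef_rot: [0.888, 0.459, -0.0, -0.0]
contact_force: [-0.6, 0.3, -0.1]
opening: 0.0579
grip_force: 0.0
```

Call:
apply_moves --commands '[{"tx":0,"ty":0,"tz":0,"wx":0,"wy":0,"wz":7,"gripper":0.43},{"tx":0,"ty":0,"tz":0,"wx":0,"wy":0,"wz":7,"gripper":0.43},{"tx":0,"ty":0,"tz":0,"wx":0,"wy":0,"wz":7,"gripper":0.43},{"tx":0,"ty":0,"tz":0,"wx":0,"wy":0,"wz":7,"gripper":0.43},{"tx":0,"ty":0,"tz":0,"wx":0,"wy":0,"wz":7,"gripper":0.43}]'

```text
time: 0.93
position: [0.6247, 0.0, 0.2332]
eef_rot: [0.985, 0.171, -0.0, -0.0]
contact_force: [-0.7, 0.2, -0.2]
opening: 0.0501
grip_force: 0.0
```

Call:
apply_moves --commands '[{"tx":0,"ty":0,"tz":0,"wx":0,"wy":0,"wz":5.5,"gripper":0.43},{"tx":-0.038,"ty":0.0133,"tz":0,"wx":0,"wy":0,"wz":0,"gripper":0.43},{"tx":-0.038,"ty":0.0133,"tz":0,"wx":0,"wy":0,"wz":0,"gripper":0.43},{"tx":-0.038,"ty":0.0133,"tz":0,"wx":0,"wy":0,"wz":0,"gripper":0.43},{"tx":-0.038,"ty":0.0133,"tz":0,"wx":0,"wy":0,"wz":0,"gripper":0.43}]'

```text
time: 1.35
position: [0.4893, -0.0902, 0.233]
eef_rot: [0.992, 0.126, -0.001, -0.0]
contact_force: [0.2, -0.5, 1.8]
opening: 0.0496
grip_force: 0.0
```

Call:
apply_moves --commands '[{"tx":-0.036,"ty":0.0133,"tz":0,"wx":0,"wy":0,"wz":0,"gripper":0.43},{"tx":-0.019,"ty":0.0067,"tz":0,"wx":0,"wy":0,"wz":0,"gripper":0.43},{"tx":0,"ty":0,"tz":0,"wx":0,"wy":0,"wz":0,"gripper":0.43},{"tx":0,"ty":0,"tz":0,"wx":0,"wy":0,"wz":0,"gripper":0.43},{"tx":0,"ty":0,"tz":0,"wx":0,"wy":0,"wz":0,"gripper":0.43}]'

```text
time: 1.77
position: [0.4437, -0.1221, 0.2338]
eef_rot: [0.992, 0.127, 0.0, -0.0]
contact_force: [0.6, -0.3, 0.4]
opening: 0.0501
grip_force: 0.0
```

Call:
apply_moves --commands '[{"tx":0,"ty":0,"tz":0.03,"wx":0,"wy":0,"wz":0,"gripper":0.43},{"tx":0,"ty":0,"tz":0.04,"wx":0,"wy":0,"wz":0,"gripper":0.43},{"tx":0,"ty":0,"tz":0.037,"wx":0,"wy":0,"wz":0,"gripper":0.43},{"tx":0,"ty":0,"tz":0,"wx":0,"wy":0,"wz":0,"gripper":0.43},{"tx":0,"ty":0,"tz":0,"wx":0,"wy":0,"wz":0,"gripper":0.43}]'

```text
time: 2.18
position: [0.4425, -0.1219, 0.1255]
eef_rot: [0.992, 0.127, -0.002, -0.0]
contact_force: [-0.4, 1.0, -0.2]
opening: 0.0502
grip_force: 0.0
```

Run:
```python
from h import *
f,W=grab("side"); save("pics/s1.png",f[150:350,200:480],2.8)
```

```text
(no output)
```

View pics/s1.png

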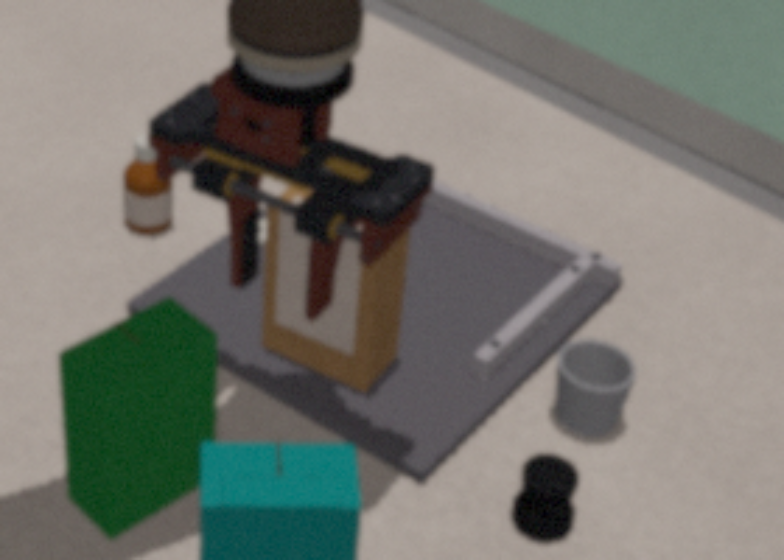

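The fingers (tips at (240,285) and (318,318)) are in front of the label face at its upper third. Now I push.

Call:
apply_moves --commands '[{"tx":0.008,"ty":0,"tz":0,"wx":0,"wy":0,"wz":0,"gripper":0.43},{"tx":0.008,"ty":0,"tz":0,"wx":0,"wy":0,"wz":0,"gripper":0.43},{"tx":0.008,"ty":0,"tz":0,"wx":0,"wy":0,"wz":0,"gripper":0.43},{"tx":0.007,"ty":0,"tz":0,"wx":0,"wy":0,"wz":0,"gripper":0.43},{"tx":0.007,"ty":0,"tz":0,"wx":0,"wy":0,"wz":0,"gripper":0.43}]'

```text
time: 2.65
position: [0.4811, -0.1128, 0.1274]
eef_rot: [0.992, 0.126, 0.001, 0.0]
contact_force: [-1.0, 0.4, 0.8]
opening: 0.0503
grip_force: 0.6
```

Call:
apply_moves --commands '[{"tx":0.007,"ty":0,"tz":0,"wx":0,"wy":0,"wz":0,"gripper":0.43},{"tx":0.007,"ty":0,"tz":0,"wx":0,"wy":0,"wz":0,"gripper":0.43},{"tx":0.007,"ty":0,"tz":0,"wx":0,"wy":0,"wz":0,"gripper":0.43},{"tx":0.007,"ty":0,"tz":0,"wx":0,"wy":0,"wz":0,"gripper":0.43},{"tx":0.007,"ty":0,"tz":0,"wx":0,"wy":0,"wz":0,"gripper":0.43}]'

```text
time: 3.07
position: [0.5143, -0.1042, 0.1266]
eef_rot: [0.992, 0.126, 0.0, 0.0]
contact_force: [0.0, 0.5, -0.0]
opening: 0.05
grip_force: 0.0
```

Run:
```python
from h import *
f,W=grab("side"); save("pics/s2.png",f[150:350,200:480],2.8)
```

```text
(no output)
```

View pics/s2.png

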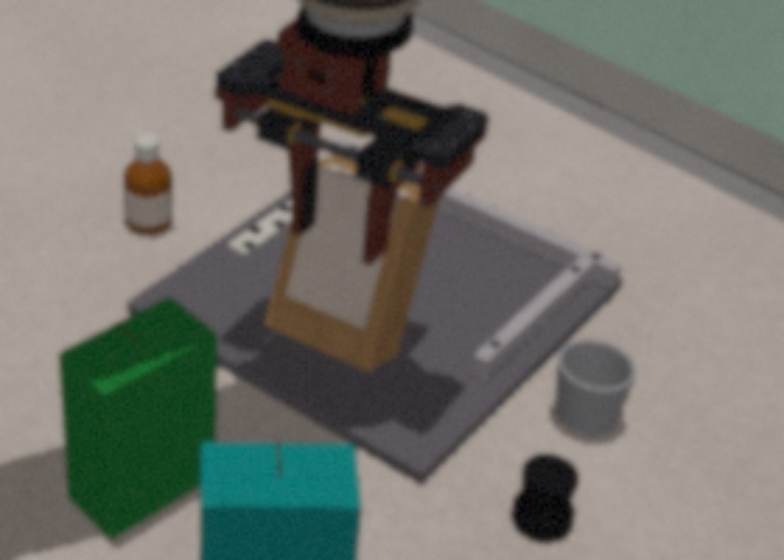

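It's tipping properly, about 20° of lean with the fingers still on the label at (305,230) and (373,260). I continue, then hold while it falls.

Call:
apply_moves --commands '[{"tx":0.007,"ty":0,"tz":0,"wx":0,"wy":0,"wz":0,"gripper":0.43},{"tx":0.007,"ty":0,"tz":0,"wx":0,"wy":0,"wz":0,"gripper":0.43},{"tx":0.007,"ty":0,"tz":0,"wx":0,"wy":0,"wz":0,"gripper":0.43},{"tx":0.007,"ty":0,"tz":0,"wx":0,"wy":0,"wz":0,"gripper":0.43},{"tx":0,"ty":0,"tz":0,"wx":0,"wy":0,"wz":0,"gripper":0.43}]'

```text
time: 3.53
position: [0.5423, -0.0968, 0.1267]
eef_rot: [0.992, 0.127, 0.0, 0.0]
contact_force: [0.4, 0.9, -0.2]
opening: 0.0499
grip_force: 0.0
```

Call:
apply_moves --commands '[{"tx":-0.03,"ty":0,"tz":0,"wx":0,"wy":0,"wz":0,"gripper":0.43},{"tx":-0.03,"ty":0,"tz":0,"wx":0,"wy":0,"wz":0,"gripper":0.43},{"tx":-0.03,"ty":0,"tz":0,"wx":0,"wy":0,"wz":0,"gripper":0.43},{"tx":0,"ty":0,"tz":0,"wx":0,"wy":0,"wz":0,"gripper":0.43},{"tx":0,"ty":0,"tz":0,"wx":0,"wy":0,"wz":0,"gripper":0.43}]'

```text
time: 3.95
position: [0.4525, -0.1204, 0.1269]
eef_rot: [0.992, 0.125, 0.0, -0.0]
contact_force: [0.7, 0.0, -0.1]
opening: 0.0499
grip_force: 0.0
```

```bash
cat > m.py <<'E'
from h import *
import sys
C=np.array([.615,-.072]); Y=.155; RB=np.array([[np.cos(Y),np.sin(Y)],[-np.sin(Y),np.cos(Y)]])
def carton(W):
    b=(W[...,:2]-C)@RB.T
    m=(W[...,2]>.055)&(W[...,2]<.068)&(abs(b[...,0])<.16)&(abs(b[...,1])<.12)
    k=cv2.morphologyEx(m.astype(np.uint8),cv2.MORPH_OPEN,np.ones((3,3)))
    p=(b[k>0]*1000).astype(np.float32); print(len(p),"z",np.median(W[k>0][:,2]),cv2.minAreaRect(p),"board mm x",np.percentile(p[:,0],[1,99]).round(1),"y",np.percentile(p[:,1],[1,99]).round(1))
for n in ("scene","side"):
    f,W=grab(n); print(n); carton(W); np.savez(n,f=f,W=W)
    if len(sys.argv)>1: 
        save(f"pics/{sys.argv[1]}_{n}.png",f[150:350,100:380] if n=="scene" else f[150:350,200:480],2.8)
E
python3 m.py t
```

```text
scene
2321 z 0.062109286624178334 ((-6.491779327392578, -7.006866455078125), (134.7381134033203, 90.86148834228516), 5.922720432281494) board mm x [-70.8  60. ] y [-52.6  40.6]
side
977 z 0.061703763864872745 ((-7.598644256591797, -5.759761810302734), (134.34500122070312, 89.70960998535156), 5.36175537109375) board mm x [-74.5  57.9] y [-54.1  27.1]
```

View pics/t_side.png

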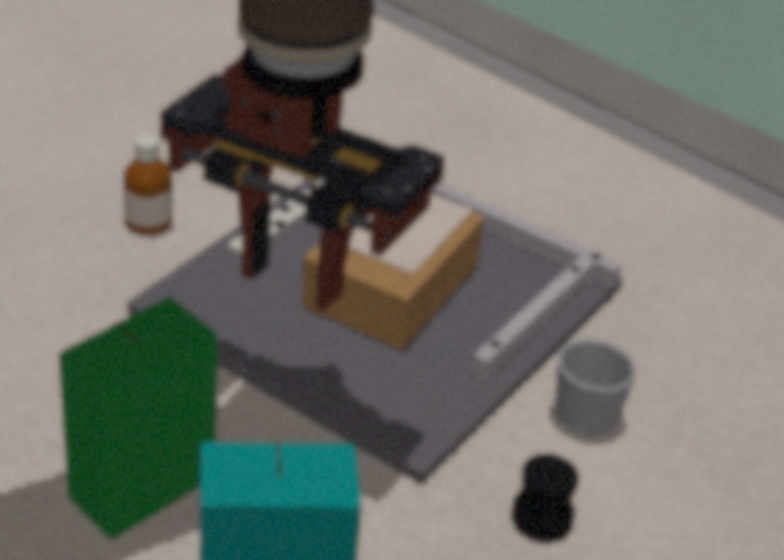

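Lying flat, label up, with its centre at board (-7,-6.5) mm and 5.6° off square. Next comes the end push.

Call:
apply_moves --commands '[{"tx":0,"ty":0,"tz":0,"wx":0,"wy":0,"wz":5.6,"gripper":0.43},{"tx":0.03,"ty":-0.011,"tz":0,"wx":0,"wy":0,"wz":0,"gripper":0.43},{"tx":0,"ty":0,"tz":0.04,"wx":0,"wy":0,"wz":0,"gripper":0.43},{"tx":0,"ty":0,"tz":0.034,"wx":0,"wy":0,"wz":0,"gripper":0.43},{"tx":0,"ty":0,"tz":0.012,"wx":0,"wy":0,"wz":0,"gripper":0.43}]'

```text
time: 4.47
position: [0.481, -0.1031, 0.0369]
eef_rot: [0.997, 0.079, -0.002, -0.0]
contact_force: [0.3, 0.2, -0.6]
opening: 0.05
grip_force: 0.0
```

Call:
apply_moves --commands '[{"tx":0,"ty":0,"tz":0,"wx":0,"wy":0,"wz":0,"gripper":0.43},{"tx":0.01,"ty":0,"tz":0,"wx":0,"wy":0,"wz":0,"gripper":0.43},{"tx":0.01,"ty":0,"tz":0,"wx":0,"wy":0,"wz":0,"gripper":0.43},{"tx":0.01,"ty":0,"tz":0,"wx":0,"wy":0,"wz":0,"gripper":0.43},{"tx":0.01,"ty":0,"tz":0,"wx":0,"wy":0,"wz":0,"gripper":0.43}]'

```text
time: 4.88
position: [0.5237, -0.098, 0.042]
eef_rot: [0.997, 0.078, 0.002, 0.0]
contact_force: [-0.9, 0.1, -0.0]
opening: 0.0502
grip_force: 0.0
```

Call:
apply_moves --commands '[{"tx":0.006,"ty":0,"tz":0,"wx":0,"wy":0,"wz":0,"gripper":0.43},{"tx":0.006,"ty":0,"tz":0,"wx":0,"wy":0,"wz":0,"gripper":0.43},{"tx":0.006,"ty":0,"tz":0,"wx":0,"wy":0,"wz":0,"gripper":0.43},{"tx":0.006,"ty":0,"tz":0,"wx":0,"wy":0,"wz":0,"gripper":0.43},{"tx":0.006,"ty":0,"tz":0,"wx":0,"wy":0,"wz":0,"gripper":0.43}]'

```text
time: 5.3
position: [0.5508, -0.0935, 0.0406]
eef_rot: [0.997, 0.078, -0.0, -0.0]
contact_force: [-1.8, -0.4, 2.1]
opening: 0.05
grip_force: 0.9
```

Call:
apply_moves --commands '[{"tx":0.006,"ty":0,"tz":0,"wx":0,"wy":0,"wz":0,"gripper":0.43},{"tx":0.006,"ty":0,"tz":0,"wx":0,"wy":0,"wz":0,"gripper":0.43},{"tx":0.003,"ty":0,"tz":0,"wx":0,"wy":0,"wz":0,"gripper":0.43},{"tx":0,"ty":0,"tz":0,"wx":0,"wy":0,"wz":0,"gripper":0.43},{"tx":0,"ty":0,"tz":0,"wx":0,"wy":0,"wz":0,"gripper":0.43}]'

```text
time: 5.72
position: [0.5659, -0.0913, 0.0406]
eef_rot: [0.997, 0.078, 0.0, 0.0]
contact_force: [-0.5, -0.0, -0.0]
opening: 0.0497
grip_force: 0.0
```

```bash
python3 m.py
```

```text
scene
2449 z 0.06198173687555212 ((26.287113189697266, -13.146484375), (135.66368103027344, 91.14461517333984), 0.09127394109964371) board mm x [-37.8  92.2] y [-56.7  31.6]
side
328 z 0.061312625356147635 ((12.17844009399414, -11.540184020996094), (152.30152893066406, 90.16246795654297), 0.09090367704629898) board mm x [-63.7  86.2] y [-55.5  30.4]
```

Call:
apply_moves --commands '[{"tx":-0.02,"ty":0,"tz":0,"wx":0,"wy":0,"wz":0,"gripper":0.43},{"tx":0,"ty":0,"tz":-0.03,"wx":0,"wy":0,"wz":0,"gripper":0.43},{"tx":0,"ty":0,"tz":-0.03,"wx":0,"wy":0,"wz":0,"gripper":0.43},{"tx":0,"ty":0,"tz":0,"wx":0,"wy":0,"wz":-7,"gripper":0.43},{"tx":0,"ty":0,"tz":0,"wx":0,"wy":0,"wz":-7,"gripper":0.43}]'

```text
time: 6.23
position: [0.547, -0.0946, 0.1028]
eef_rot: [0.98, 0.201, 0.002, 0.001]
contact_force: [0.2, 0.5, -0.3]
opening: 0.0502
grip_force: 0.0
```

Call:
apply_moves --commands '[{"tx":0,"ty":0,"tz":0,"wx":0,"wy":0,"wz":-7,"gripper":0.43},{"tx":0,"ty":0,"tz":0,"wx":0,"wy":0,"wz":-7,"gripper":0.43},{"tx":0,"ty":0,"tz":0,"wx":0,"wy":0,"wz":-7,"gripper":0.43},{"tx":0,"ty":0,"tz":0,"wx":0,"wy":0,"wz":-7,"gripper":0.43},{"tx":0,"ty":0,"tz":0,"wx":0,"wy":0,"wz":-7,"gripper":0.43}]'

```text
time: 6.65
position: [0.5457, -0.0945, 0.1008]
eef_rot: [0.874, 0.487, 0.0, 0.0]
contact_force: [0.2, -0.1, -0.4]
opening: 0.05
grip_force: 0.0
```

Call:
apply_moves --commands '[{"tx":0,"ty":0,"tz":0,"wx":0,"wy":0,"wz":-7,"gripper":0.43},{"tx":0,"ty":0,"tz":0,"wx":0,"wy":0,"wz":-7,"gripper":0.43},{"tx":0,"ty":0,"tz":0,"wx":0,"wy":0,"wz":-7,"gripper":0.43},{"tx":0,"ty":0,"tz":0,"wx":0,"wy":0,"wz":-7,"gripper":0.43},{"tx":0,"ty":0,"tz":0,"wx":0,"wy":0,"wz":-7,"gripper":0.43}]'

```text
time: 7.07
position: [0.5457, -0.0945, 0.1008]
eef_rot: [0.687, 0.727, 0.0, 0.0]
contact_force: [0.9, 0.3, 0.1]
opening: 0.05
grip_force: 0.0
```

Call:
apply_moves --commands '[{"tx":0,"ty":0,"tz":0,"wx":0,"wy":0,"wz":-6,"gripper":0.43},{"tx":0.028,"ty":0.025,"tz":0,"wx":0,"wy":0,"wz":0,"gripper":0.43},{"tx":0.028,"ty":0.025,"tz":0,"wx":0,"wy":0,"wz":0,"gripper":0.43},{"tx":0.028,"ty":0.025,"tz":0,"wx":0,"wy":0,"wz":0,"gripper":0.43},{"tx":0,"ty":0.025,"tz":0,"wx":0,"wy":0,"wz":0,"gripper":0.43}]'

```text
time: 7.48
position: [0.6317, 0.0118, 0.101]
eef_rot: [0.648, 0.762, 0.002, -0.001]
contact_force: [0.9, -0.5, -0.2]
opening: 0.0502
grip_force: 0.0
```

Call:
apply_moves --commands '[{"tx":0,"ty":0,"tz":0,"wx":0,"wy":0,"wz":0,"gripper":0.43},{"tx":0,"ty":0,"tz":0,"wx":0,"wy":0,"wz":0,"gripper":0.43},{"tx":0,"ty":0,"tz":0,"wx":0,"wy":0,"wz":0,"gripper":0.43},{"tx":0,"ty":0,"tz":0,"wx":0,"wy":0,"wz":0,"gripper":0.43},{"tx":0,"ty":0,"tz":0,"wx":0,"wy":0,"wz":0,"gripper":0.43}]'

```text
time: 7.9
position: [0.6307, 0.0029, 0.1008]
eef_rot: [0.651, 0.759, -0.0, -0.0]
contact_force: [0.0, -0.4, -0.6]
opening: 0.0502
grip_force: 0.0
```

Run:
```python
from m import *
s=read_state(); print(RB@(s["position"][:2]-C),s["position"][2],s["eef_rot"], np.degrees(2*np.arctan2(s["eef_rot"][1],s["eef_rot"][0])))
```

```text
scene
2023 z 0.06211503053488394 ((27.548667907714844, -13.168075561523438), (134.03375244140625, 90.5152359008789), 0.24266992509365082) board mm x [-36.5  92.9] y [-56.8  30. ]
side
1532 z 0.06176473481690728 ((26.488292694091797, -10.740779876708984), (138.07882690429688, 92.15686798095703), 0.3734508752822876) board mm x [-40.1  90.1] y [-55.7  33.3]
[0.0274877  0.07187659] 0.10087556354292819 [ 6.50511588e-01  7.59496320e-01 -9.29076513e-05  7.41347412e-05] 98.83963031648823
```

Call:
apply_moves --commands '[{"tx":0,"ty":0,"tz":0.035,"wx":0,"wy":0,"wz":0,"gripper":0.43},{"tx":0,"ty":0,"tz":0.025,"wx":0,"wy":0,"wz":0,"gripper":0.43},{"tx":0,"ty":0,"tz":0,"wx":0,"wy":0,"wz":0,"gripper":0.43},{"tx":-0.011,"ty":0,"tz":0,"wx":0,"wy":0,"wz":0,"gripper":0.43},{"tx":-0.011,"ty":0,"tz":0,"wx":0,"wy":0,"wz":0,"gripper":0.43}]'

```text
time: 8.42
position: [0.6357, -0.018, 0.042]
eef_rot: [0.65, 0.76, 0.0, 0.0]
contact_force: [0.2, 0.1, 0.2]
opening: 0.0499
grip_force: 0.0
```

Call:
apply_moves --commands '[{"tx":-0.006,"ty":0,"tz":0,"wx":0,"wy":0,"wz":0,"gripper":0.43},{"tx":-0.006,"ty":0,"tz":0,"wx":0,"wy":0,"wz":0,"gripper":0.43},{"tx":-0.006,"ty":0,"tz":0,"wx":0,"wy":0,"wz":0,"gripper":0.43},{"tx":-0.006,"ty":0,"tz":0,"wx":0,"wy":0,"wz":0,"gripper":0.43},{"tx":-0.006,"ty":0,"tz":0,"wx":0,"wy":0,"wz":0,"gripper":0.43}]'

```text
time: 8.83
position: [0.6401, -0.0475, 0.0413]
eef_rot: [0.65, 0.76, 0.001, 0.0]
contact_force: [-1.0, 2.1, 1.8]
opening: 0.0501
grip_force: 1.1
```

Call:
apply_moves --commands '[{"tx":-0.006,"ty":0,"tz":0,"wx":0,"wy":0,"wz":0,"gripper":0.43},{"tx":-0.006,"ty":0,"tz":0,"wx":0,"wy":0,"wz":0,"gripper":0.43},{"tx":-0.006,"ty":0,"tz":0,"wx":0,"wy":0,"wz":0,"gripper":0.43},{"tx":-0.005,"ty":0,"tz":0,"wx":0,"wy":0,"wz":0,"gripper":0.43},{"tx":0,"ty":0,"tz":0,"wx":0,"wy":0,"wz":0,"gripper":0.43}]'

```text
time: 9.25
position: [0.6432, -0.072, 0.0405]
eef_rot: [0.651, 0.759, -0.0, 0.0]
contact_force: [0.5, -0.3, 0.2]
opening: 0.0501
grip_force: 0.0
```

Run:
```python
from m import *
s=read_state(); print(RB@(s["position"][:2]-C),s["position"][2])
```

```text
scene
1305 z 0.06223469891444854 ((26.24596405029297, -63.63304138183594), (89.20244598388672, 133.7562713623047), 89.85320281982422) board mm x [-36.1  91.4] y [-107.3  -23.8]
side
1704 z 0.061655466507427384 ((24.985931396484375, -48.61624526977539), (115.77042388916016, 135.19923400878906), 89.89836120605469) board mm x [-40.7  89.3] y [-105.5   -0.8]
[ 0.02775634 -0.00321763] 0.040361020094773443
```

Call:
apply_moves --commands '[{"tx":-0.001,"ty":0,"tz":0,"wx":0,"wy":0,"wz":0,"gripper":0.43},{"tx":-0.001,"ty":0,"tz":0,"wx":0,"wy":0,"wz":0,"gripper":0.43},{"tx":-0.001,"ty":0,"tz":0,"wx":0,"wy":0,"wz":0,"gripper":0.43},{"tx":0,"ty":0,"tz":0,"wx":0,"wy":0,"wz":0,"gripper":0.43},{"tx":0,"ty":0,"tz":0,"wx":0,"wy":0,"wz":0,"gripper":0.43}]'

```text
time: 9.77
position: [0.6435, -0.0729, 0.0405]
eef_rot: [0.65, 0.76, -0.0, -0.0]
contact_force: [-0.7, -0.1, 0.2]
opening: 0.0502
grip_force: 0.2
```

Call:
apply_moves --commands '[{"tx":-0.001,"ty":0,"tz":0,"wx":0,"wy":0,"wz":0,"gripper":0.43},{"tx":-0.001,"ty":0,"tz":0,"wx":0,"wy":0,"wz":0,"gripper":0.43},{"tx":0,"ty":0,"tz":0,"wx":0,"wy":0,"wz":0,"gripper":0.43},{"tx":0,"ty":0,"tz":0,"wx":0,"wy":0,"wz":0,"gripper":0.43},{"tx":0,"ty":0,"tz":0,"wx":0,"wy":0,"wz":0,"gripper":0.43}]'

```text
time: 10.18
position: [0.6439, -0.0751, 0.0407]
eef_rot: [0.65, 0.76, -0.0, 0.0]
contact_force: [0.4, 0.6, -0.2]
opening: 0.0504
grip_force: 0.2
```

Call:
apply_moves --commands '[{"tx":-0.001,"ty":0,"tz":0,"wx":0,"wy":0,"wz":0,"gripper":0.43},{"tx":-0.001,"ty":0,"tz":0,"wx":0,"wy":0,"wz":0,"gripper":0.43},{"tx":-0.001,"ty":0,"tz":0,"wx":0,"wy":0,"wz":0,"gripper":0.43},{"tx":0,"ty":0,"tz":0,"wx":0,"wy":0,"wz":0,"gripper":0.43},{"tx":0,"ty":0,"tz":0,"wx":0,"wy":0,"wz":0,"gripper":0.43}]'

```text
time: 10.6
position: [0.6444, -0.0757, 0.0407]
eef_rot: [0.65, 0.76, 0.001, -0.001]
contact_force: [-1.6, 6.4, 1.8]
opening: 0.0501
grip_force: 3.1
```

Call:
apply_moves --commands '[{"tx":-0.001,"ty":0,"tz":0,"wx":0,"wy":0,"wz":0,"gripper":0.43},{"tx":-0.001,"ty":0,"tz":0,"wx":0,"wy":0,"wz":0,"gripper":0.43},{"tx":0,"ty":0,"tz":0,"wx":0,"wy":0,"wz":0,"gripper":0.43},{"tx":0,"ty":0,"tz":0,"wx":0,"wy":0,"wz":0,"gripper":0.43},{"tx":0,"ty":0,"tz":0,"wx":0,"wy":0,"wz":0,"gripper":0.43}]'

```text
time: 11.02
position: [0.6444, -0.0757, 0.0408]
eef_rot: [0.649, 0.761, 0.001, -0.002]
contact_force: [-2.6, 10.2, 2.3]
opening: 0.0498
grip_force: 5.3
```

Run:
```python
from m import *
s=read_state(); print(RB@(s["position"][:2]-C),s["contact_force"])
```

```text
scene
1237 z 0.062274604472250056 ((26.560501098632812, -69.8028564453125), (85.56175231933594, 133.20169067382812), 89.32352447509766) board mm x [-35.5  91.9] y [-110.9  -33.6]
side
1693 z 0.0617089213298083 ((25.62896728515625, -53.58158874511719), (113.16860961914062, 135.0606231689453), 89.79415130615234) board mm x [-40.2  89.2] y [-109.1   -5.9]
[ 0.02846321 -0.00815904] [-1.44272578 10.71994341  2.56973767]
```

Call:
apply_moves --commands '[{"tx":0.03,"ty":0,"tz":0,"wx":0,"wy":0,"wz":0,"gripper":0.43},{"tx":0,"ty":0,"tz":-0.03,"wx":0,"wy":0,"wz":0,"gripper":0.43},{"tx":0,"ty":0,"tz":-0.03,"wx":0,"wy":0,"wz":0,"gripper":0.43},{"tx":0,"ty":0,"tz":0,"wx":0,"wy":0,"wz":7,"gripper":0.43},{"tx":0,"ty":0,"tz":0,"wx":0,"wy":0,"wz":7,"gripper":0.43}]'

```text
time: 11.53
position: [0.6416, -0.051, 0.1032]
eef_rot: [0.74, 0.673, 0.002, 0.002]
contact_force: [-1.1, 0.2, -0.7]
opening: 0.0498
grip_force: 0.0
```

Call:
apply_moves --commands '[{"tx":0,"ty":0,"tz":0,"wx":0,"wy":0,"wz":7,"gripper":0.43},{"tx":0,"ty":0,"tz":0,"wx":0,"wy":0,"wz":7,"gripper":0.43},{"tx":0,"ty":0,"tz":0,"wx":0,"wy":0,"wz":7,"gripper":0.43},{"tx":0,"ty":0,"tz":0,"wx":0,"wy":0,"wz":7,"gripper":0.43},{"tx":0,"ty":0,"tz":0,"wx":0,"wy":0,"wz":7,"gripper":0.43}]'

```text
time: 11.95
position: [0.6401, -0.0509, 0.1009]
eef_rot: [0.908, 0.419, 0.0, 0.0]
contact_force: [-0.5, 0.4, 0.4]
opening: 0.0502
grip_force: 0.0
```

Call:
apply_moves --commands '[{"tx":0,"ty":0,"tz":0,"wx":0,"wy":0,"wz":7,"gripper":0.43},{"tx":0,"ty":0,"tz":0,"wx":0,"wy":0,"wz":7,"gripper":0.43},{"tx":0,"ty":0,"tz":0,"wx":0,"wy":0,"wz":7,"gripper":0.43},{"tx":0,"ty":0,"tz":0,"wx":0,"wy":0,"wz":7,"gripper":0.43},{"tx":0,"ty":0,"tz":0,"wx":0,"wy":0,"wz":7,"gripper":0.43}]'

```text
time: 12.37
position: [0.6402, -0.0509, 0.1009]
eef_rot: [0.992, 0.127, 0.0, 0.0]
contact_force: [-0.4, 0.2, -0.3]
opening: 0.0499
grip_force: 0.0
```

Call:
apply_moves --commands '[{"tx":0,"ty":0,"tz":0,"wx":0,"wy":0,"wz":6,"gripper":0.43},{"tx":-0.027,"ty":0.022,"tz":0,"wx":0,"wy":0,"wz":0,"gripper":0.43},{"tx":-0.027,"ty":0.022,"tz":0,"wx":0,"wy":0,"wz":0,"gripper":0.43},{"tx":-0.027,"ty":0.022,"tz":0,"wx":0,"wy":0,"wz":0,"gripper":0.43},{"tx":-0.027,"ty":0.021,"tz":0,"wx":0,"wy":0,"wz":0,"gripper":0.43}]'

```text
time: 12.78
position: [0.5457, -0.1545, 0.1008]
eef_rot: [0.997, 0.078, 0.0, 0.0]
contact_force: [0.4, -0.8, 0.6]
opening: 0.0499
grip_force: 0.0
```

Call:
apply_moves --commands '[{"tx":0,"ty":0,"tz":0,"wx":0,"wy":0,"wz":0,"gripper":0.43},{"tx":0,"ty":0,"tz":0,"wx":0,"wy":0,"wz":0,"gripper":0.43},{"tx":0,"ty":0,"tz":0,"wx":0,"wy":0,"wz":0,"gripper":0.43},{"tx":0,"ty":0,"tz":0,"wx":0,"wy":0,"wz":0,"gripper":0.43},{"tx":0,"ty":0,"tz":0,"wx":0,"wy":0,"wz":0,"gripper":0.43}]'

```text
time: 13.2
position: [0.5477, -0.1517, 0.1005]
eef_rot: [0.997, 0.079, 0.0, -0.0]
contact_force: [-0.4, -0.3, -0.1]
opening: 0.0499
grip_force: 0.0
```

Run:
```python
from m import *
s=read_state(); print(RB@(s["position"][:2]-C),s["position"][2],s["eef_rot"], np.degrees(2*np.arctan2(s["eef_rot"][1],s["eef_rot"][0])))
```

```text
scene
2403 z 0.06216470983977904 ((26.54381561279297, -66.3360595703125), (133.19305419921875, 91.11924743652344), 0.18613912165164948) board mm x [-37.3  91.4] y [-110.3  -21.6]
side
939 z 0.06152159702641681 ((24.640357971191406, -65.55873107910156), (91.04305267333984, 134.32952880859375), 88.06769561767578) board mm x [-40.9  87.8] y [-109.2  -20.5]
[-0.0791417  -0.06860359] 0.10046574766811031 [ 9.96916647e-01  7.84678169e-02 -5.74159307e-06 -3.11982581e-05] 9.001002468060442
```

Call:
apply_moves --commands '[{"tx":0,"ty":0,"tz":0.035,"wx":0,"wy":0,"wz":0,"gripper":0.43},{"tx":0,"ty":0,"tz":0.025,"wx":0,"wy":0,"wz":0,"gripper":0.43},{"tx":0,"ty":0,"tz":0,"wx":0,"wy":0,"wz":0,"gripper":0.43},{"tx":0.01,"ty":0,"tz":0,"wx":0,"wy":0,"wz":0,"gripper":0.43},{"tx":0.01,"ty":0,"tz":0,"wx":0,"wy":0,"wz":0,"gripper":0.43}]'

```text
time: 13.72
position: [0.5679, -0.1499, 0.0418]
eef_rot: [0.997, 0.077, 0.0, 0.0]
contact_force: [0.6, 0.1, 0.6]
opening: 0.0501
grip_force: 0.0
```

Call:
apply_moves --commands '[{"tx":0.004,"ty":0,"tz":0,"wx":0,"wy":0,"wz":0,"gripper":0.43},{"tx":0.004,"ty":0,"tz":0,"wx":0,"wy":0,"wz":0,"gripper":0.43},{"tx":0.003,"ty":0,"tz":0,"wx":0,"wy":0,"wz":0,"gripper":0.43},{"tx":0.003,"ty":0,"tz":0,"wx":0,"wy":0,"wz":0,"gripper":0.43},{"tx":0.002,"ty":0,"tz":0,"wx":0,"wy":0,"wz":0,"gripper":0.43}]'

```text
time: 14.13
position: [0.5826, -0.1474, 0.041]
eef_rot: [0.997, 0.078, 0.0, 0.0]
contact_force: [-1.3, -0.7, 1.8]
opening: 0.0501
grip_force: 1.1
```

Call:
apply_moves --commands '[{"tx":0.001,"ty":0,"tz":0,"wx":0,"wy":0,"wz":0,"gripper":0.43},{"tx":0.001,"ty":0,"tz":0,"wx":0,"wy":0,"wz":0,"gripper":0.43},{"tx":0.001,"ty":0,"tz":0,"wx":0,"wy":0,"wz":0,"gripper":0.43},{"tx":0,"ty":0,"tz":0,"wx":0,"wy":0,"wz":0,"gripper":0.43},{"tx":0,"ty":0,"tz":0,"wx":0,"wy":0,"wz":0,"gripper":0.43}]'

```text
time: 14.55
position: [0.5854, -0.1469, 0.0406]
eef_rot: [0.997, 0.078, 0.0, 0.0]
contact_force: [-0.6, -0.5, 0.7]
opening: 0.0498
grip_force: 0.6
```

Call:
apply_moves --commands '[{"tx":0.001,"ty":0,"tz":0,"wx":0,"wy":0,"wz":0,"gripper":0.43},{"tx":0.001,"ty":0,"tz":0,"wx":0,"wy":0,"wz":0,"gripper":0.43},{"tx":0.001,"ty":0,"tz":0,"wx":0,"wy":0,"wz":0,"gripper":0.43},{"tx":0,"ty":0,"tz":0,"wx":0,"wy":0,"wz":0,"gripper":0.43},{"tx":0,"ty":0,"tz":0,"wx":0,"wy":0,"wz":0,"gripper":0.43}]'

```text
time: 14.97
position: [0.5886, -0.1464, 0.0406]
eef_rot: [0.997, 0.078, 0.0, 0.0]
contact_force: [-0.6, -0.3, 0.1]
opening: 0.0497
grip_force: 0.2
```

Call:
apply_moves --commands '[{"tx":0.001,"ty":0,"tz":0,"wx":0,"wy":0,"wz":0,"gripper":0.43},{"tx":0.001,"ty":0,"tz":0,"wx":0,"wy":0,"wz":0,"gripper":0.43},{"tx":0,"ty":0,"tz":0,"wx":0,"wy":0,"wz":0,"gripper":0.43},{"tx":0,"ty":0,"tz":0,"wx":0,"wy":0,"wz":0,"gripper":0.43},{"tx":0,"ty":0,"tz":0,"wx":0,"wy":0,"wz":0,"gripper":0.43}]'

```text
time: 15.38
position: [0.5889, -0.1463, 0.0405]
eef_rot: [0.997, 0.077, -0.001, -0.0]
contact_force: [-5.5, 0.1, 4.5]
opening: 0.0504
grip_force: 3.0
```

Far-stop contact: the tool stalled as the force rose. One more millimetre or two, then I withdraw and verify.

Call:
apply_moves --commands '[{"tx":0.001,"ty":0,"tz":0,"wx":0,"wy":0,"wz":0,"gripper":0.43},{"tx":0.001,"ty":0,"tz":0,"wx":0,"wy":0,"wz":0,"gripper":0.43},{"tx":0,"ty":0,"tz":0,"wx":0,"wy":0,"wz":0,"gripper":0.43},{"tx":0,"ty":0,"tz":0,"wx":0,"wy":0,"wz":0,"gripper":0.43},{"tx":0,"ty":0,"tz":0,"wx":0,"wy":0,"wz":0,"gripper":0.43}]'

```text
time: 15.8
position: [0.5889, -0.1463, 0.0403]
eef_rot: [0.997, 0.077, -0.003, -0.001]
contact_force: [-11.5, -0.7, 8.6]
opening: 0.0497
grip_force: 5.9
```

Call:
apply_moves --commands '[{"tx":-0.02,"ty":0,"tz":0,"wx":0,"wy":0,"wz":0,"gripper":0.43},{"tx":-0.02,"ty":0,"tz":-0.03,"wx":0,"wy":0,"wz":0,"gripper":0.43},{"tx":-0.02,"ty":0,"tz":-0.035,"wx":0,"wy":0,"wz":0,"gripper":0.43},{"tx":-0.02,"ty":0,"tz":-0.035,"wx":0,"wy":0,"wz":0,"gripper":0.43},{"tx":0,"ty":0,"tz":-0.04,"wx":0,"wy":0,"wz":0,"gripper":0.43}]'

```text
time: 16.22
position: [0.5092, -0.1592, 0.1811]
eef_rot: [0.997, 0.076, -0.002, -0.0]
contact_force: [0.5, -1.0, 1.0]
opening: 0.0501
grip_force: 0.0
```

Call:
apply_moves --commands '[{"tx":0,"ty":0,"tz":-0.02,"wx":0,"wy":0,"wz":0,"gripper":0.43},{"tx":0,"ty":0,"tz":0,"wx":0,"wy":0,"wz":0,"gripper":0.43},{"tx":0,"ty":0,"tz":0,"wx":0,"wy":0,"wz":0,"gripper":0.43},{"tx":0,"ty":0,"tz":0,"wx":0,"wy":0,"wz":0,"gripper":0.43},{"tx":0,"ty":0,"tz":0,"wx":0,"wy":0,"wz":0,"gripper":0.43}]'

```text
time: 16.63
position: [0.5127, -0.1578, 0.1992]
eef_rot: [0.997, 0.078, -0.001, -0.0]
contact_force: [0.3, 0.4, -0.2]
opening: 0.0502
grip_force: 0.0
```

```bash
python3 m.py f; python3 -c "
from h import *
print(read_state()['position'])"
```

```text
scene
2456 z 0.06215812903934813 ((40.88230895996094, -66.31074523925781), (91.69727325439453, 131.88473510742188), 89.95501708984375) board mm x [-22.9 105.4] y [-109.9  -21.3]
side
1599 z 0.06167339606822387 ((40.102691650390625, -64.027587890625), (92.53199005126953, 135.62533569335938), 89.72886657714844) board mm x [-26.6 103.9] y [-108.6  -19.9]
[ 0.51263493 -0.15797567  0.19923193]
```

View pics/f_scene.png

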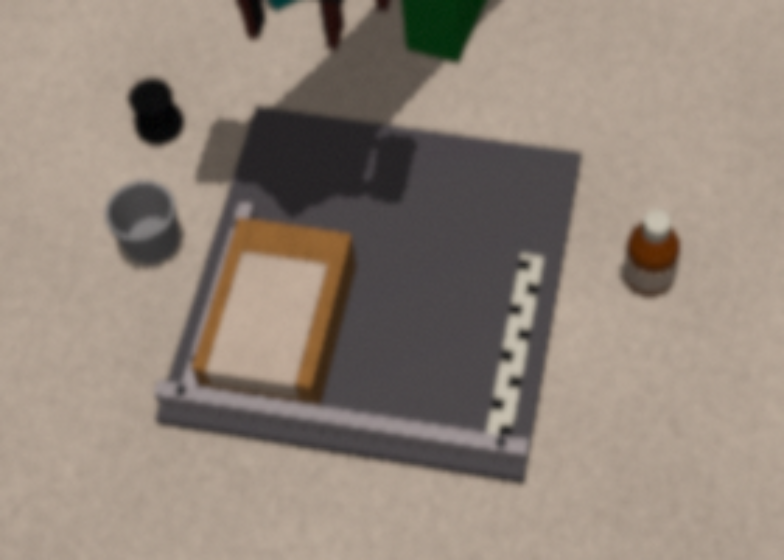

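View pics/f_side.png

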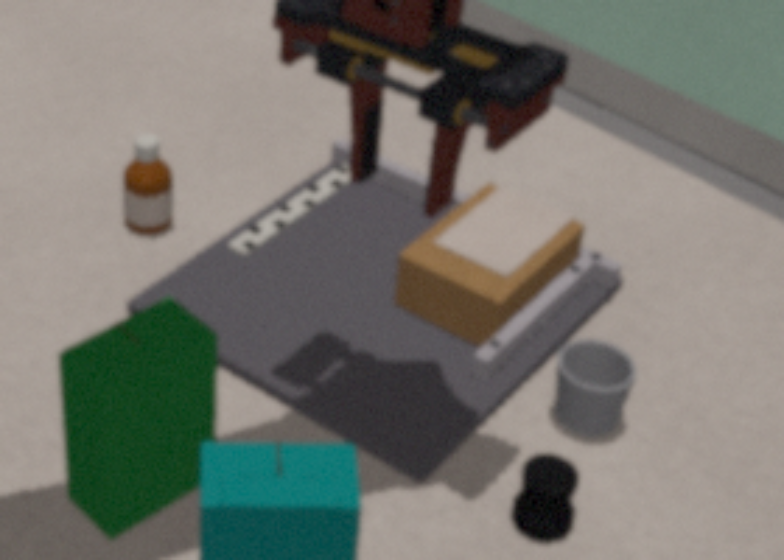

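The scene view shows the carton flat, label up, in the corner: its top end at (200–318,385–395) is against the far stop, its long side is along the side stop, and the bystanders haven't moved. Handing in.

```bash
python3 -c "
from rig import job
print(job.close_job())"
```

```text
the job is handed in; nothing more can be done
None
```

The carton lies flat, label up, square in the corner against the far stop and the side stop, and the job is handed in. The bottle, loupe and cup look undisturbed, and it took about 17 s of the 61 s allowed; the hand-in gave no verdict.

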